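# Take the red clamp knob off the kebab mould

## Robot

A 7-joint arm with a two-finger parallel gripper is mounted at the origin on the work surface. World frame = base frame: x ahead of the robot, y to its left, z up, the work surface at z = 0. Lengths are in mm, angles in rad, forces in N, time in s.
With the tool pointing down it reaches from about 400 to 850 mm from the base axis. Payload 10.4 kg.
Tool frame: the origin (TCP) lies at the very end of the fingers, on their centre line; the grasp point (between the pads) lies 19 mm behind it; z points along the fingers, y is the line along which they close (so a half turn about z gives the same grasp; the last joint's range is limited). The gripper opens to 85 mm and grips with 20 to 120 N. Pads are 22 mm wide; open, the fingers measure 114 mm over their backs; the gripper's body (76 mm by 85 mm) begins 54 mm behind the grasp point. The pads swing forward as they close: fully open they stand 13 mm farther back than shut.
Start: joints at [-1.194, 0.332, -0.065, 1.46, 0.022, 1.35, -0.088], TCP at [243.261, 575.739, 231.338] pointing down, gripper open.
Joint ranges: [-2.6, 2.6], [-0.5, 2.12], [-1.47, 1.34], [0.16, 2.42], [-1.27, 4.41], [0.06, 2.06], [-2.6, 2.6]. Speed limits (rad/s): [2.22, 2.22, 2.79, 2.79, 3.14, 3.14, 3.14].

## Interface

Orientations are given as a unit quaternion [x, y, z, w].
In Python, from bench import manip, vision gives the robot as it stands.
- The arm moves only by the tool send_rows, never from a script. Its argument "rows" is a list of rows, each a list of 7 numbers: the shift along the tool's x, y, z in units of 50 mm (1.0 is 50 mm), then the turn, a rotation vector about the tool's x, y, z in units of 5 degrees (1.0 is 5 degrees), then the closure, from -1 (fully open) to 1 (shut). A call has 1 to 8 rows; each row shifts and turns the commanded pose from where the row before left it, along the tool's axes as they then stand; what a row does not reach is not made up. A row lasts 1/10 s, in which the tool goes at most 50 mm and 8.59 degrees, less where a joint would pass 70% of its speed; a pose out of reach is approached as far as the arm can. A call is refused whole if a number of a shift passes 1 or a number of a turn 1, either way. A call with a gripper value outside its range is refused whole. The fingers move at their own pace and stop on an object; "squeeze" is the grip in N (left out, the last holds). Time passes only in rows, so rows that do not move let the fingers close. It gives the time, the measured TCP pose, the force, the opening and the grip force at its end, in the units of the state.
- manip.read_state(): the state, without advancing time (a new reading comes with each control period).
- vision.read_camera(name): name is "side" or "top"; returns a dict with "color" (384x512x3 uint8, blue, green, red), "z_map" (384x512 float32, mm along the optical axis (not along the pixel's ray), 0 where there is no reading), "fx", "fy", "cx", "cy" (pixels), "rvec" (rotation vector, rad) and "tvec" (3), from world to camera coordinates, as OpenCV has them. Camera axes: x right, y down, z forward; pixel columns grow to the right and rows downward; lengths in mm; the calibration is good to about 2 mm. A picture is of the moment at which its call begins.
- manip.hand_in(): hands the job in; it is judged then, once.
The state is a dict: "time_s": time; "joint_positions": joint angles; "joint_velocities": joint speeds; "tau": joint torques, N m; "tcp_pos": TCP position; "eef_rot": TCP orientation; "ft_force": force on the tool from outside, world axes, zero at the start; "wrist_torque": the same for the moment, N m; "width": finger opening in mm; "gripper_force": force on a finger pad.
Only numpy, scipy, OpenCV 4.12 (cv2) and the standard library are available. Lean on these libraries where they do the work, as an engineer would, in place of code of your own. Each camera call takes 0.05 s, during which the arm holds its last target. There are 200 camera calls.

## Task

The mould with the red knob is to be washed. Unscrew its red clamp knob (anticlockwise seen from above), lift it straight off the stud and set it down standing in the steel dish without dropping it; do not touch the blue knob.

Things in the scene. Friction and masses are not known exactly. Their poses are not given: they have to be found in the camera images.
- red_knob: Red round knob, 0.15 kg, on the red stand's stud. Grip 50 mm across, from 22 to 50 mm above its underside; hollow skirt 40 mm across below. Origin: centre of underside; z up; x along the white bar on its top. Quick thread, slack: turned level, anticlockwise from above, by 70 (55 to 85) degrees it frees and lifts straight off. It turns easily, 2.5 mm side play; grip across it at any yaw
- red_stand: Fixed stand: wooden base 110 mm square, 22 mm high, red corner dots; steel disc 100 mm across on it, its top (the knob stands there) 34 mm above the origin, the base's underside centre. Stud 18 mm high, 14 mm thick, with a cross bar along x. Black marks on the disc at both ends of x: the knob starts with its bar 60 to 80 degrees clockwise of them, is free lined up (within 20), stops past 25 to 40
- dish: Loose round steel dish, 0.6 kg, empty, 160 mm over the rim, 20 mm high; floor 4 mm thick, 140 mm across inside. Origin: centre of its underside, z up
- blue_knob: Bystander, not to be touched: a knob like the red one but blue, on its own stand like the red one with blue dots (knob top 84 mm above the counter). Origin: centre of the knob's underside. The two stands and the dish swap places. Farther off: a bowl of tomatoes, a spice jar, spare steel discs
Not all that is in view belongs to the job. Of the things shaped like the red_knob, the red one is meant. What is shaped like the red_stand but orange is not meant.

How it is judged (in metres and radians):
On the way, in this order (a step that is already met when the one before it is completed fails the run):
1. the red knob, still on its stud, is turned until its white bar lines up with the stand's marks (within 40 degrees) (angle between the x axis of red_knob and the x axis of red_stand, either way round below 0.7 rad and horizontal distance between red_knob and red_stand below 0.01 m and z of red_knob in the frame of red_stand below 0.044 m), for 0.05 s.
2. the red knob is lifted clear of the stud (z of red_knob in the frame of red_stand above 0.062 m), for 0.05 s.
At the end, for the whole second after the job is handed in: The red knob stands at rest on the floor of the dish, within 50 mm of its centre and within 10 degrees of upright (its top up), the dish level, and the knob is released (horizontal distance between red_knob and dish below 0.05 m and z of red_knob in the frame of dish below 0.012 m and angle between each of red_knob, dish's own z axis and vertical below 0.17 rad and linear speed of red_knob below 0.02 m/s and contact force between the fingers and red_knob below 0.2 N); the robot touches nothing.
It fails at once if the blue knob is touched or moved (contact force between the fingers and blue_knob above 2 N or distance of blue_knob from where it was at the start of the episode above 0.01 m).
It fails at once if the red knob is dropped from more than about 3 cm or thrown (faster than 0.8 m/s while not held) (linear speed of red_knob above 0.8 m/s and contact force between the fingers and red_knob below 0.5 N).
It also fails if it takes over 42 s, if anything falls off the work surface, if the arm or the gripper's body presses on something with over 40 N, if the wrist force passes 120 N, or if a joint passes its speed limit or range.

## Working session

There is one attempt and no reset: what is moved stays moved. The work goes in short steps, Python scripts to look and compute and a tool call to move; the robot and the scene stay as the last step left them, time stands still between calls to the robot, and variables do not carry over. Pictures are saved under pics/ and viewed, at most 10 in all, crops included, and the job is handed in when it is done.

Besides the shell and the picture viewer there is one more tool, called after "Call:" in YAML: its name, and indented under it one key for each argument. send_rows: Moves the arm, as the interface text tells. Its arguments: {"type":"object","properties":{"rows":{"type":"array"},"squeeze":{"type":"number"}},"required":["rows"]}

```bash
mkdir -p pics
cat > h.py <<'E'
import numpy as np, cv2
from bench import manip, vision
def cam(n):
    c=vision.read_camera(n); R=cv2.Rodrigues(np.array(c['rvec'],float))[0]; t=np.array(c['tvec'],float).ravel(); c['R']=R;c['t']=t;c['C']=-R.T@t
    return c
def ray(c,u,v,z):
    d=c['R'].T@np.array([(u-c['cx'])/c['fx'],(v-c['cy'])/c['fy'],1.]); C=c['C']
    return C+d*(z-C[2])/d[2]
E
python3 - <<'E'
from h import *
a=cam('top');b=cam('side')
for n,c in(('top',a),('side',b)): cv2.imwrite(f'pics/{n}0.png',c['color']); print(n,c['C'].round(),c['R'].round(2).tolist(),c['fx'])
import pickle;pickle.dump((a,b),open('c0.pkl','wb'))
s=manip.read_state();print(s)
E
```

```text
top [411. -41. 905.] [[0.03, -1.0, 0.01], [-1.0, -0.03, -0.09], [0.09, -0.01, -1.0]] 380.62469164268117
side [ 370. -797.  514.] [[0.99, -0.14, 0.03], [-0.06, -0.53, -0.85], [0.14, 0.84, -0.53]] 403.64914141845463
{'time_s': 0.1, 'joint_positions': array([-1.19358256,  0.33277421, -0.06468093,  1.4608159 ,  0.02161236,
        1.34987797, -0.08849075]), 'joint_velocities': array([ 0.0010692 , -0.00379456, -0.00041092, -0.00118612, -0.00165712,
       -0.00025064,  0.00110491]), 'tau': array([ 1.22185480e-03, -6.26745772e+01,  4.91111632e-02, -3.92435396e+01,
        1.63346983e-02,  6.80011624e-03, -4.80290214e-05]), 'tcp_pos': array([243.17466734, 575.417698  , 230.63674991]), 'eef_rot': array([ 1.98572014e-01,  9.80086122e-01, -5.84079169e-04, -8.26957619e-05]), 'ft_force': array([-0.33547671, -0.08547339, -0.17121942]), 'wrist_torque': array([-0.00203193, -0.01079685,  0.01016216]), 'gripper_force': 0.0, 'width': 85.17166058740902}
```

View pics/top0.png

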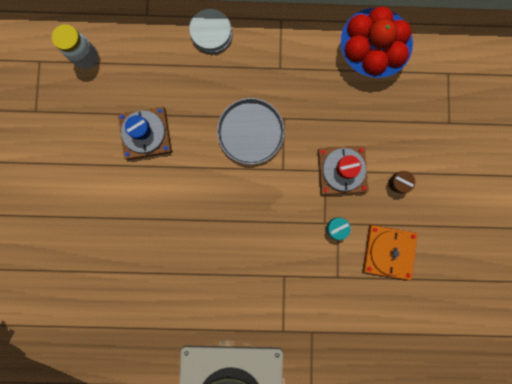

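View pics/side0.png

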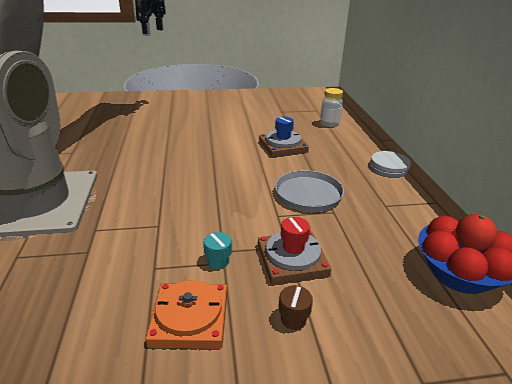

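The top view shows these candidates:
- **Knobs:** red at (348,167) on a wooden stand, blue (138,126), teal (339,229), brown (402,182).
- **Stands:** wooden with red dots at (343,171), orange decoy at (391,253), wooden with blue dots (145,132).

The knob at (348,167) is the only red one, and it sits on the wooden red-dotted stand, so it is the one meant. The dish is at (250,131). I'll confirm with a crop and measure.

Run:
```python
from h import *
import pickle
a,b=pickle.load(open('c0.pkl','rb'))
im=a['color'];cv2.imwrite('pics/crop1.png',cv2.resize(im[130:210,305:425],None,fx=6,fy=6,interpolation=cv2.INTER_CUBIC))
hsv=cv2.cvtColor(im,cv2.COLOR_BGR2HSV)
x0,y0,x1,y1=318,140,370,200
# red knob top
H,S,V=[hsv[...,i].astype(int) for i in range(3)]
red=(((H<6)|(H>174))&(S>180)&(V>120)).astype(np.uint8); roi=np.zeros_like(red);roi[145:192,325:366]=1
red*=roi
n,l,st,ce=cv2.connectedComponentsWithStats(red);k=1+np.argmax(st[1:,4]);print(st[k],ce[k])
hull=cv2.convexHull(np.argwhere(l==k)[:,::-1].astype(np.int32)); (u,v),r=cv2.minEnclosingCircle(hull);print('knob circ',u,v,r,ray(a,u,v,84).round(1))
km=np.zeros_like(red);cv2.fillConvexPoly(km,hull,1)
w=np.argwhere((km>0)&(S<90)&(V>140))[:,::-1];P=np.array([ray(a,x,y,84)[:2] for x,y in w]);m=P.mean(0);ev,E=np.linalg.eigh(np.cov((P-m).T));print('bar',len(w),m.round(1),np.degrees(np.arctan2(*E[::-1,1]))%180,ev)
# disc grey
g=((S<60)&(V>90)).astype(np.uint8)*roi
blk=((V<45)).astype(np.uint8)*roi
n,l,st,ce=cv2.connectedComponentsWithStats(blk)
for i in range(1,n):print('blk',st[i],ce[i].round(1),ray(a,*ce[i],34).round(1))
# dish
d=a['z_map'];g=((S<70)&(V>60)).astype(np.uint8);rd=np.zeros_like(g);rd[90:175,205:295]=1;g*=rd
n,l,st,ce=cv2.connectedComponentsWithStats(g);k=1+np.argmax(st[1:,4]);h=cv2.convexHull(np.argwhere(l==k)[:,::-1].astype(np.int32));(u,v),r=cv2.minEnclosingCircle(h);print('dish',u,v,r,ray(a,u,v,20).round(1),r*885/a['fx'])
```

```text
[339 167  21  11 130] [350.38461538 171.96153846]
knob circ 349.04998779296875 168.5 10.062542915344238 [ 521.9 -247.8   84. ]
bar 5 [ 522.3 -238.9] 103.41475850572587 [ 0.45853312 12.56366726]
blk [345 183   2   2   4] [345.5 183.5] [ 493.6 -252.4   34. ]
dish 250.27037048339844 130.55642700195312 34.08253860473633 [614.2 -29.4  20. ] 79.24616381300821
```

View pics/crop1.png

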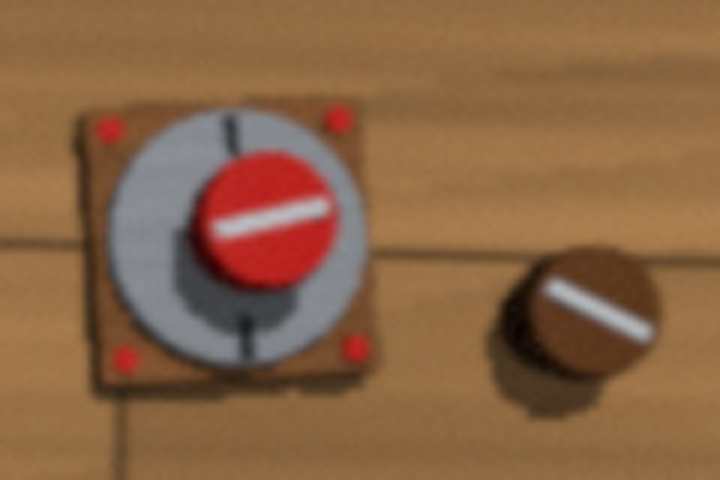

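The crop confirms it: red knob on the wooden red-dot stand at crop (265,219), with marks at (231,133) and (247,338). The bar runs from (213,231) to (328,205), about 82° clockwise of the marks. Next I'll compute positions and the move.

Run:
```python
from h import *
import pickle
a,b=pickle.load(open('c0.pkl','rb'))
f=lambda x,y,z: ray(a,305+(x+.5)/6-.5,130+(y+.5)/6-.5,z)
ang=lambda p,q:np.degrees(np.arctan2(*(q-p)[1::-1]))%180
print('knob',f(265,219,84),'disc',f(239,234,34))
dots=[f(*p,22) for p in((110,130),(340,119),(126,359),(357,348))];print('base',np.mean(dots,0))
m1,m2=f(231,133,34),f(247,338,34);print('marks mid',(m1+m2)/2,'ang',ang(m2,m1),'bar',ang(f(213,231,84),f(328,205,84)))
# side view knob check: project candidates
kc=f(265,219,84)
p=b['R']@np.array([kc[0],kc[1],84])+b['t'];print('side px',p[:2]/p[2]*[b['fx'],b['fy']]+[b['cx'],b['cy']])
print('blue',ray(a,138,126,84))
z=b;P=np.array([0,0,0])
for c in(a,): 
  u,v=352,171; d=c['z_map'][v,u];print('depth', c['C']+c['R'].T@(np.array([(u-c['cx'])/c['fx'],(v-c['cy'])/c['fy'],1])*d))
s=manip.read_state();print(s['tcp_pos'])
```

```text
knob [ 527.17494798 -247.09619137   84.        ] disc [ 528.16751808 -249.63550614   34.        ]
base [ 527.95927669 -250.29841824   22.        ]
marks mid [ 527.74223007 -249.62603569   34.        ] ang 4.822324827599856 bar 104.36120690158582
side px [294.30490998 224.61440111]
blue [602.28529477 215.05559081  84.        ]
depth [ 516.93053625 -254.96572014   81.27347151]
[243.17466734 575.417698   230.63674991]
```

Call:
send_rows:
  rows:
    - [-0.64,-0.41,0,0,0,0,-1]
    - [-0.64,-0.41,0,0,0,0,-1]
    - [-0.64,-0.41,0,0,0,0,-1]
    - [-0.64,-0.41,0,0,0,0,-1]
    - [-0.64,-0.41,0,0,0,0,-1]
    - [-0.64,-0.41,0,0,0,0,-1]
    - [-0.64,-0.41,0,0,0,0,-1]
    - [-0.64,-0.41,0,0,0,0,-1]
  squeeze: 60

```text
time_s: 0.9
tcp_pos: [415.8, 323.5, 231.1]
eef_rot: [0.199, 0.98, -0.0, -0.0]
ft_force: [0.3, 0.4, 0.6]
width: 85.4
gripper_force: 0.0
```

Call:
send_rows:
  rows:
    - [-0.64,-0.41,0,0,0,0,-1]
    - [-0.64,-0.41,0,0,0,0,-1]
    - [-0.64,-0.41,0,0,0,0,-1]
    - [-0.64,-0.41,0,0,0,0,-1]
    - [0,0,0,0,0,1,-1]
    - [0,0,0,0,0,1,-1]
    - [0,0,0,0,0,1,-1]
    - [0,0,0,0,0,1,-1]

```text
time_s: 1.7
tcp_pos: [501.0, 199.5, 230.9]
eef_rot: [0.368, 0.93, -0.0, -0.0]
ft_force: [-1.1, -0.5, 0.3]
width: 85.0
gripper_force: 0.0
```

```bash
cat > to.py <<'E'
import sys
from h import *
from scipy.spatial.transform import Rotation as Ro
s=manip.read_state();R=Ro.from_quat(s['eef_rot']);p=s['tcp_pos']
print('t',s['time_s'],'tcp',p.round(1),'yaw y',np.degrees(np.arctan2(*R.as_matrix()[1::-1,1])).round(1),'tilt z',R.as_matrix()[:,2].round(4),'j',s['joint_positions'].round(2),'w',round(s['width'],1),'F',s['ft_force'].round(1),'g',s['gripper_force'])
if len(sys.argv)>3: print('tool shift/50',(R.inv().apply(np.array([float(x) for x in sys.argv[1:4]])-p)/50).round(3))
E
python3 to.py 527.5 -248.5 231
```

```text
t 1.7 tcp [501.  199.5 230.9] yaw y 46.9 tilt z [-7.e-04 -3.e-04 -1.e+00] j [-0.7   0.14  0.26  1.7  -0.04  1.3   0.39] w 85.0 F [-1.1 -0.5  0.3] g 0.0
tool shift/50 [-6.511 -6.178  0.   ]
```

Call:
send_rows:
  rows:
    - [-0.54,-0.515,0,0,0,0,-1]
    - [-0.54,-0.515,0,0,0,0,-1]
    - [-0.54,-0.515,0,0,0,0,-1]
    - [-0.54,-0.515,0,0,0,0,-1]
    - [-0.54,-0.515,0,0,0,0,-1]
    - [-0.54,-0.515,0,0,0,0,-1]
    - [-0.54,-0.515,0,0,0,0,-1]
    - [-0.54,-0.515,0,0,0,0,-1]

```text
time_s: 2.5
tcp_pos: [518.9, -99.7, 231.1]
eef_rot: [0.366, 0.931, 0.0, -0.0]
ft_force: [-0.0, 0.7, -0.3]
width: 85.3
gripper_force: 0.0
```

Call:
send_rows:
  rows:
    - [-0.54,-0.515,0,0,0,0,-1]
    - [-0.54,-0.515,0,0,0,0,-1]
    - [-0.54,-0.515,0,0,0,0,-1]
    - [-0.54,-0.515,0,0,0,0,-1]
    - [0,0,0,0,0,1,-1]
    - [0,0,0,0,0,1,-1]
    - [0,0,0,0,0,1,-1]
    - [0,0,0,0,0,1,-1]

```text
time_s: 3.3
tcp_pos: [527.9, -247.2, 230.8]
eef_rot: [0.523, 0.852, -0.0, -0.0]
ft_force: [0.0, 0.1, -0.6]
width: 85.3
gripper_force: 0.0
```

Call:
send_rows:
  rows:
    - [0,0,0,0,0,1,-1]
    - [0,0,0,0,0,1,-1]
    - [0,0,0,0,0,1,-1]
    - [0,0,0,0,0,1,-1]
    - [0,0,0,0,0,1,-1]
    - [0,0,0,0,0,1,-1]
    - [0,0,0,0,0,1,-1]
    - [0,0,0,0,0,1,-1]

```text
time_s: 4.1
tcp_pos: [528.0, -247.1, 230.9]
eef_rot: [0.783, 0.622, -0.0, -0.0]
ft_force: [-0.6, -0.0, -0.4]
width: 85.6
gripper_force: 0.0
```

Call:
send_rows:
  rows:
    - [0,0,0,0,0,1,-1]
    - [0,0,0,0,0,1,-1]
    - [0,0,0,0,0,1,-1]
    - [0,0,0,0,0,1,-1]
    - [0,0,0,0,0,1,-1]
    - [0,0,0,0,0,1,-1]
    - [0,0,0,0,0,1,-1]
    - [0,0,0,0,0,1,-1]

```text
time_s: 4.9
tcp_pos: [528.0, -247.0, 230.9]
eef_rot: [0.949, 0.316, -0.0, -0.0]
ft_force: [-0.3, -0.2, 0.2]
width: 85.5
gripper_force: 0.0
```

Call:
send_rows:
  rows:
    - [0,0,0,0,0,1,-1]
    - [0,0,0,0,0,1,-1]
    - [0,0,0,0,0,0,-1]

```text
time_s: 5.2
tcp_pos: [528.0, -247.0, 230.9]
eef_rot: [0.972, 0.234, -0.0, -0.0]
ft_force: [0.9, -0.2, -0.4]
width: 85.3
gripper_force: 0.0
```

```bash
python3 to.py 527.5 -248.5 51
```

```text
t 5.2 tcp [ 528.  -247.   230.9] yaw y -63.0 tilt z [-7.e-04  1.e-04 -1.e+00] j [-0.39  0.33  0.93  1.62 -0.27  1.33 -0.52] w 85.3 F [ 0.9 -0.2 -0.4] g 0.0
tool shift/50 [-0.021  0.022  3.599]
```

Call:
send_rows:
  rows:
    - [-0.02,0.02,0.7,0,0,0,-1]
    - [0,0,0.7,0,0,0,-1]
    - [0,0,0.6,0,0,0,-1]
    - [0,0,0.5,0,0,0,-1]

```text
time_s: 5.6
tcp_pos: [527.1, -248.1, 104.4]
eef_rot: [0.972, 0.236, -0.001, -0.0]
ft_force: [-0.2, -0.6, 0.7]
width: 85.5
gripper_force: 0.0
```

```bash
python3 to.py 527.5 -248.5 51
python3 - <<'E'
from h import *
a=cam('side');x=cv2.resize(a['color'][120:300,220:400],None,fx=3,fy=3,interpolation=cv2.INTER_CUBIC)
cv2.imwrite('pics/s1.png',x)
E
```

```text
t 5.6 tcp [ 527.1 -248.1  104.4] yaw y -62.7 tilt z [-1.4e-03  6.0e-04 -1.0e+00] j [-0.32  0.46  0.86  1.76 -0.38  1.1  -0.43] w 85.5 F [-0.2 -0.6  0.7] g 0.0
tool shift/50 [0.004 0.011 1.067]
```

View pics/s1.png

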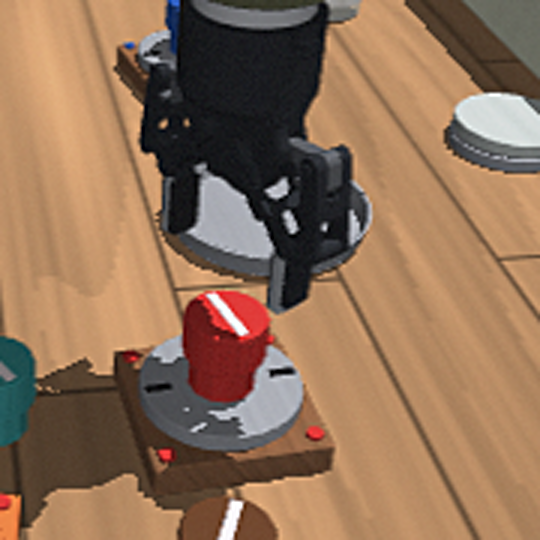

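The fingers, with tips at crop (285,305) and (180,230), straddle the knob top at (225,310) once the height difference is allowed for. I'll descend and grip.

Call:
send_rows:
  rows:
    - [0,0,0.4,0,0,0,-1]
    - [0,0,0.4,0,0,0,-1]
    - [0,0,0.25,0,0,0,-1]
    - [0,0,0,0,0,0,-1]

```text
time_s: 6.05
tcp_pos: [527.0, -248.1, 52.8]
eef_rot: [0.972, 0.235, -0.001, -0.001]
ft_force: [0.1, 0.9, -0.2]
width: 85.0
gripper_force: 0.0
```

Call:
send_rows:
  rows:
    - [0,0,0,0,0,0,0]
    - [0,0,0,0,0,0,0.5]
    - [0,0,0,0,0,0,1]
    - [0,0,0,0,0,0,1]
    - [0,0,0,0,0,0,1]
  squeeze: 40

```text
time_s: 6.55
tcp_pos: [528.4, -248.9, 55.0]
eef_rot: [0.972, 0.234, 0.001, 0.0]
ft_force: [-0.6, 0.8, 5.5]
width: 49.2
gripper_force: 40.7
```

```bash
python3 to.py 527.5 -248.5 51
```

```text
t 6.55 tcp [ 528.4 -248.9   55. ] yaw y -62.9 tilt z [ 1.7e-03 -1.0e-04 -1.0e+00] j [-0.28  0.52  0.82  1.8  -0.44  1.02 -0.39] w 49.2 F [-0.6  0.8  5.5] g 40.72220206260681
tool shift/50 [-0.013 -0.015  0.08 ]
```

Call:
send_rows:
  rows:
    - [0,0,0,0,0,-0.5,1]
    - [0,0,0,0,0,-1,1]
    - [0,0,0,0,0,-1,1]
    - [0,0,0,0,0,-1,1]
    - [0,0,0,0,0,-1,1]
    - [0,0,0,0,0,-1,1]

```text
time_s: 7.15
tcp_pos: [528.7, -248.8, 55.0]
eef_rot: [0.888, 0.46, 0.001, 0.001]
ft_force: [0.4, 1.6, 4.1]
width: 49.2
gripper_force: 40.8
```

```bash
python3 to.py
python3 - <<'E'
from h import *
a=cam('side');x=cv2.resize(a['color'][160:300,230:370],None,fx=4,fy=4,interpolation=cv2.INTER_CUBIC)
cv2.imwrite('pics/s2.png',x)
E
```

```text
t 7.15 tcp [ 528.7 -248.8   55. ] yaw y -35.2 tilt z [ 2.2e-03 -2.0e-04 -1.0e+00] j [-0.21  0.48  0.71  1.79 -0.37  1.    0.04] w 49.2 F [0.4 1.6 4.1] g 40.76676070690155
```

View pics/s2.png

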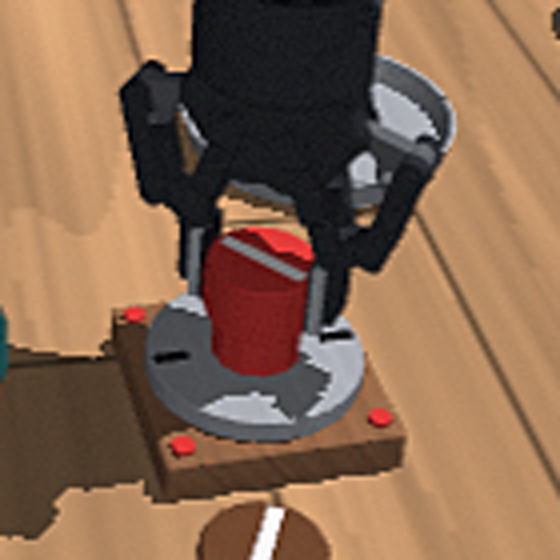

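The bar now runs (225,240) to (305,275), so the knob is turning with the gripper, about 28° so far. I'll turn 50° more.

Call:
send_rows:
  rows:
    - [0,0,0,0,0,-1,1]
    - [0,0,0,0,0,-1,1]
    - [0,0,0,0,0,-1,1]
    - [0,0,0,0,0,-1,1]
    - [0,0,0,0,0,-1,1]
    - [0,0,0,0,0,-1,1]

```text
time_s: 7.8
tcp_pos: [528.6, -248.8, 55.0]
eef_rot: [0.739, 0.674, 0.001, 0.001]
ft_force: [0.4, 0.3, 5.9]
width: 49.0
gripper_force: 41.2
```

Call:
send_rows:
  rows:
    - [0,0,0,0,0,-1,1]
    - [0,0,0,0,0,-1,1]
    - [0,0,0,0,0,-1,1]
    - [0,0,0,0,0,-1,1]
    - [0,0,0,0,0,0,1]
    - [0,0,0,0,0,0,1]

```text
time_s: 8.4
tcp_pos: [528.5, -249.0, 55.0]
eef_rot: [0.612, 0.791, 0.0, 0.001]
ft_force: [1.1, -1.1, 5.7]
width: 49.0
gripper_force: 41.0
```

```bash
python3 to.py
python3 - <<'E'
from h import *
a=cam('side');x=cv2.resize(a['color'][160:300,230:370],None,fx=4,fy=4,interpolation=cv2.INTER_CUBIC)
cv2.imwrite('pics/s3.png',x)
E
```

```text
t 8.4 tcp [ 528.5 -249.    55. ] yaw y 14.5 tilt z [ 2.e-03 -4.e-04 -1.e+00] j [-0.07  0.44  0.53  1.79 -0.26  0.98  0.82] w 49.0 F [ 1.1 -1.1  5.7] g 41.04611814022064
```

View pics/s3.png

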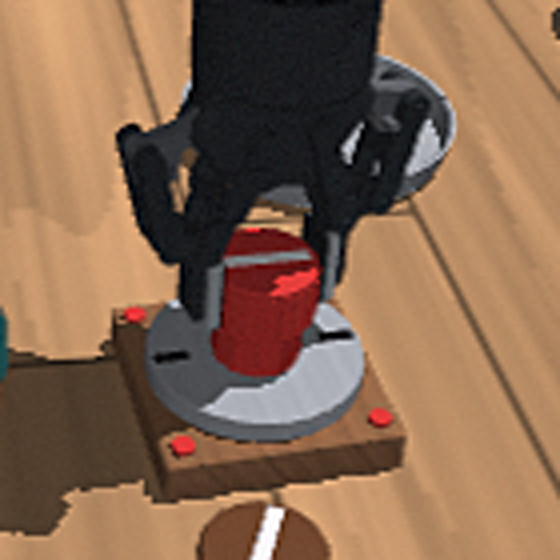

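The bar, (225,262) to (310,255), is parallel to the marks, (170,357) to (335,336). I'll lift gently.

Call:
send_rows:
  rows:
    - [0,0,-0.1,0,0,0,1]
    - [0,0,-0.1,0,0,0,1]
    - [0,0,-0.1,0,0,0,1]
    - [0,0,0,0,0,0,1]

```text
time_s: 8.85
tcp_pos: [528.1, -248.7, 69.6]
eef_rot: [0.612, 0.791, 0.0, 0.001]
ft_force: [0.1, -0.8, -0.5]
width: 48.9
gripper_force: 41.5
```

```bash
python3 to.py
```

```text
t 8.85 tcp [ 528.1 -248.7   69.6] yaw y 14.6 tilt z [ 1.1e-03 -2.0e-04 -1.0e+00] j [-0.07  0.42  0.53  1.78 -0.25  1.01  0.81] w 48.9 F [ 0.1 -0.8 -0.5] g 41.5181690454483
```

Call:
send_rows:
  rows:
    - [0,0,-0.3,0,0,0,1]
    - [0,0,-0.4,0,0,0,1]
    - [0,0,-0.4,0,0,0,1]
    - [0,0,-0.4,0,0,0,1]
    - [0,0,-0.3,0,0,0,1]
    - [0,0,0,0,0,0,1]

```text
time_s: 9.45
tcp_pos: [528.8, -249.1, 161.3]
eef_rot: [0.612, 0.791, 0.001, 0.002]
ft_force: [-0.3, 0.4, -1.6]
width: 48.8
gripper_force: 41.7
```

```bash
python3 to.py 614.2 -29.4 160
python3 - <<'E'
from h import *
a=cam('side');x=cv2.resize(a['color'][120:300,230:410],None,fx=3,fy=3,interpolation=cv2.INTER_CUBIC)
cv2.imwrite('pics/s4.png',x)
E
```

```text
t 9.45 tcp [ 528.8 -249.1  161.3] yaw y 14.6 tilt z [ 3.7e-03 -8.0e-04 -1.0e+00] j [-0.11  0.32  0.57  1.69 -0.18  1.18  0.76] w 48.8 F [-0.3  0.4 -1.6] g 41.69485867023468
tool shift/50 [3.823 2.759 0.029]
```

View pics/s4.png

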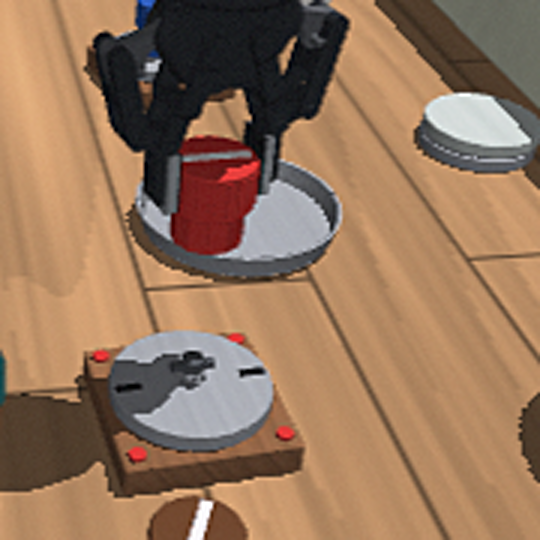

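The knob is held upright at crop (215,195) and the stud is bare at (195,365). Moving to the dish.

Call:
send_rows:
  rows:
    - [0.25,0.18,0,0,0,0,1]
    - [0.5,0.36,0,0,0,0,1]
    - [0.6,0.43,0,0,0,0,1]
    - [0.6,0.43,0,0,0,0,1]
    - [0.6,0.43,0,0,0,0,1]
    - [0.6,0.43,0,0,0,0,1]
    - [0.45,0.33,0,0,0,0,1]
    - [0.22,0.16,0,0,0,0,1]

```text
time_s: 10.3
tcp_pos: [612.8, -24.3, 157.3]
eef_rot: [0.61, 0.793, -0.0, -0.001]
ft_force: [-0.3, 0.2, -1.2]
width: 49.2
gripper_force: 41.7
```

Call:
send_rows:
  rows:
    - [0,0,0.4,0,0,0,1]
    - [0,0,0.5,0,0,0,1]
    - [0,0,0.5,0,0,0,1]
    - [0,0,0.5,0,0,0,1]
    - [0,0,0.3,0,0,0,1]
    - [0,0,0,0,0,0,1]

```text
time_s: 10.9
tcp_pos: [610.9, -29.3, 46.4]
eef_rot: [0.612, 0.791, -0.002, -0.002]
ft_force: [0.2, 0.0, -1.6]
width: 48.8
gripper_force: 41.7
```

```bash
python3 to.py 614.2 -29.4 25.5
python3 - <<'E'
from h import *
a=cam('side');x=cv2.resize(a['color'][90:230,240:380],None,fx=4,fy=4,interpolation=cv2.INTER_CUBIC)
cv2.imwrite('pics/s5.png',x)
E
```

```text
t 10.9 tcp [610.9 -29.3  46.4] yaw y 14.6 tilt z [-4.4e-03 -5.0e-04 -1.0e+00] j [-0.36  0.5   0.42  1.71 -0.23  1.    0.4 ] w 48.8 F [ 0.2  0.  -1.6] g 41.73174262046814
tool shift/50 [-0.018  0.066  0.417]
```

View pics/s5.png

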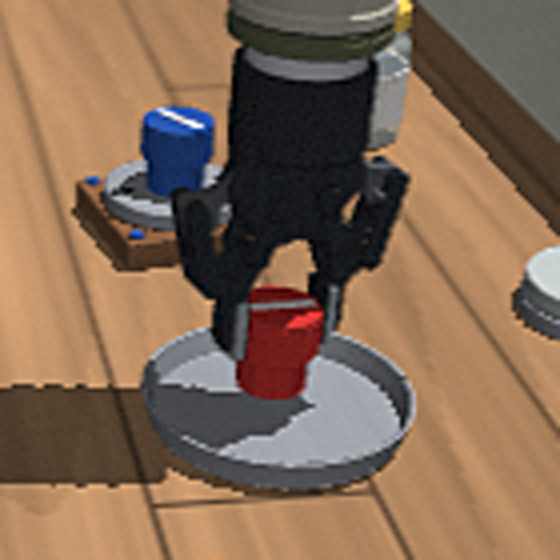

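The knob is centred over the dish, its base at crop (272,390) and the dish centre at about (280,400). I'll lower it slowly.

Call:
send_rows:
  rows:
    - [0,0.05,0.15,0,0,0,1]
    - [0,0,0.12,0,0,0,1]
    - [0,0,0.08,0,0,0,1]
    - [0,0,0.03,0,0,0,1]
    - [0,0,0,0,0,0,1]

```text
time_s: 11.45
tcp_pos: [615.0, -28.4, 29.7]
eef_rot: [0.612, 0.791, -0.0, -0.0]
ft_force: [-0.3, 0.1, -0.4]
width: 48.6
gripper_force: 41.7
```

Call:
send_rows:
  rows:
    - [0,0,0.03,0,0,0,1]
    - [0,0,0.03,0,0,0,1]
    - [0,0,0,0,0,0,1]

```text
time_s: 11.75
tcp_pos: [615.1, -28.4, 26.7]
eef_rot: [0.612, 0.791, 0.0, -0.0]
ft_force: [-0.5, -0.2, -1.1]
width: 48.6
gripper_force: 41.7
```

Call:
send_rows:
  rows:
    - [0,0,0.03,0,0,0,1]
    - [0,0,0.02,0,0,0,1]
    - [0,0,0,0,0,0,1]

```text
time_s: 12.05
tcp_pos: [615.3, -28.5, 25.0]
eef_rot: [0.612, 0.791, 0.0, 0.0]
ft_force: [-2.8, -0.1, 6.8]
width: 48.6
gripper_force: 42.6
```

Contact with the floor (6.8 N). Releasing.

Call:
send_rows:
  rows:
    - [0,0,-0.02,0,0,0,0.4]
    - [0,0,0,0,0,0,0]
    - [0,0,0,0,0,0,-0.5]
    - [0,0,0,0,0,0,-1]
    - [0,0,0,0,0,0,-1]

```text
time_s: 12.55
tcp_pos: [615.2, -28.5, 25.3]
eef_rot: [0.612, 0.791, 0.0, 0.0]
ft_force: [0.3, -0.4, -0.6]
width: 85.5
gripper_force: 0.0
```

```bash
python3 to.py
```

```text
t 12.55 tcp [615.2 -28.5  25.3] yaw y 14.6 tilt z [ 2.e-04  1.e-04 -1.e+00] j [-0.35  0.53  0.41  1.71 -0.25  0.96  0.41] w 85.5 F [ 0.3 -0.4 -0.6] g 0.0
```

Call:
send_rows:
  rows:
    - [0,0,-0.2,0,0,0,-1]
    - [0,0,-0.4,0,0,0,-1]
    - [0,0,-0.6,0,0,0,-1]
    - [0,0,-0.6,0,0,0,-1]
    - [0,0,-0.6,0,0,0,-1]
    - [0,0,-0.5,0,0,0,-1]
    - [0,0,0,0,0,0,-1]
    - [0,0,0,0,0,0,-1]

```text
time_s: 13.35
tcp_pos: [615.4, -28.4, 171.1]
eef_rot: [0.612, 0.791, 0.001, 0.0]
ft_force: [0.2, 0.7, -0.1]
width: 85.6
gripper_force: 0.0
```

```bash
python3 to.py
python3 - <<'E'
from h import *
a=cam('side');x=cv2.resize(a['color'][90:230,240:380],None,fx=4,fy=4,interpolation=cv2.INTER_CUBIC)
cv2.imwrite('pics/s6.png',x)
E
```

```text
t 13.35 tcp [615.4 -28.4 171.1] yaw y 14.6 tilt z [ 1.4e-03  4.0e-04 -1.0e+00] j [-0.39  0.37  0.46  1.59 -0.17  1.22  0.36] w 85.6 F [ 0.2  0.7 -0.1] g 0.0
```

View pics/s6.png

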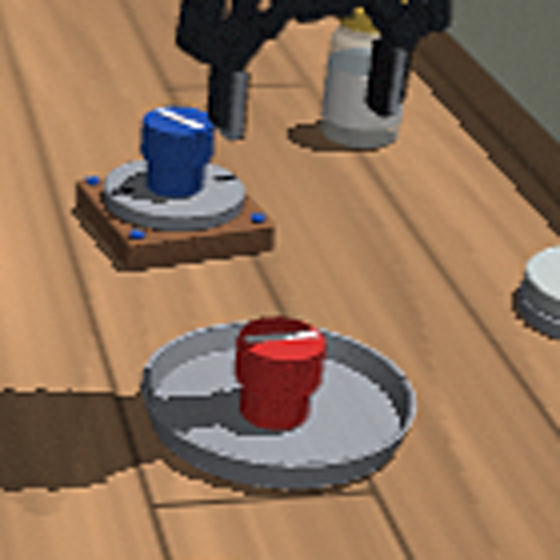

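The knob stands upright at crop (278,380), near the dish centre. The gripper is clear and the blue knob is untouched.

```bash
python3 -c "
from bench import manip
print(manip.hand_in())"
```

```text
the job is handed in; nothing more can be done
None
```

The red knob was unscrewed, lifted off its stud and set down standing near the centre of the dish, the blue knob was not touched, and the job was handed in at about 13.4 s; the hand-in returned no verdict.

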